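# Interleave and stow the emery block on the polished steel block

### The arm

A 6-joint arm with a two-finger parallel gripper is mounted at the origin on a cart in front of the work surface, level with it; the furniture and walls round the work are solid. World frame = base frame: x ahead of the robot, y to its left, z up, the work surface at z = 0. Lengths are in m, angles in degrees, forces in N, time in s.
With the tool pointing down it reaches from about 0.375 to 0.9 m from the base axis. Payload 3.1 kg.
Tool frame: the origin (TCP) lies midway between the tips of the shut fingers; the grasp point (between the pads) lies 19 mm behind it; z points along the fingers, y is the line along which they close (so a half turn about z gives the same grasp; the last joint's range is limited). The gripper opens to 87 mm and grips with 3 to 60 N. Pads are 19 mm wide; open, the fingers measure 117 mm over their backs; the gripper's body (75 mm by 190 mm) begins 51 mm behind the grasp point.
Start: joints at [-87.118, 30.224, 82.088, -0, 67.689, -10.227], TCP at [0.142, -0.609, 0.223] pointing down, gripper open.
Joint ranges: [-176.69, 176.69], [-43.24, 126.21], [12.49, 139.97], [-82, 262], [0, 151.66], [-163.58, 163.58]. Speed limits (degrees/s): [159.86, 159.86, 180, 180, 180, 180].

### API

Orientations are given as a 3x3 rotation matrix whose columns are the frame's x, y, z axes.
In Python, from rig import bot, capture, hand_in gives the robot as it stands (bot), with the cameras as plain functions and the job as plain functions.
- The arm moves only by the shell command python3 steer.py 'ROWS'. ROWS is rows parted by semicolons, their numbers by spaces, 1 to 20 of them, each of 7 numbers: dx, dy, dz in m, then a rotation vector rx, ry, rz in degrees, then the opening from 0.0 (shut) to 1.0 (fully open); each row is the pose to reach, as a shift and turn from the pose commanded when the command began, along the tool's axes at that moment; what a row does not reach only later rows make up. A row lasts 1/10 s, in which the tool goes at most 0.05 m and 8.59 degrees, less where a joint would pass 70% of its speed; a pose out of reach is approached as far as the arm can. The fingers move at their own pace and stop on an object; the grip force is fixed at half the most. Time passes only in rows, so rows that do not move let the fingers close. It prints the time, the measured TCP pose, the force, the opening and the grip force at its end.
- bot.read_state(): the state, without advancing time (a new reading comes with each control period).
- capture(name): name is "scene" or "top" or "wrist"; returns a dict with "color" (400x640x3 uint8, red, green, blue), "K" (3x3 intrinsics, pixels), "view" (4x4, takes a point from world to camera coordinates); the wrist camera has in their place "mount" (4x4, takes a point from camera to tool coordinates, whose origin is the TCP and whose axes are the flange's). Camera axes: x right, y up, looking along -z (the intrinsics and any distortion apply to the point x, -y, -z); pixel columns grow to the right and rows downward; lengths in m; the calibration is good to about 2 mm. A picture is of the moment at which its call begins: read the wrist's pose just before it. There is no depth.
- hand_in(): hands the job in; it is judged then, once.
The state is a dict: "time_s": time; "joint_positions": joint angles; "qvel": joint speeds; "tau": joint torques, N m; "position": TCP position; "tcp_rot": TCP orientation; "force": force on the tool from outside, world axes, zero at the start; "moment": the same for the moment, N m; "opening": opening from 0.0 (shut) to 1.0 (fully open); "grasp_force": force on a finger pad.
Only numpy, scipy, OpenCV 4.12 (cv2) and the standard library are available. Lean on these libraries where they do the work, as an engineer would, in place of code of your own. Each camera call takes 0.05 s, during which the arm holds its last target. There are 200 camera calls.

### The job

Put the emery block away on the polished steel block without its grit ever touching the steel: first slide the cork separator off its deck so that it lies flat and squarely centred over the steel block, then set the emery block down on the middle of the separator, lengthwise along the separator's long side. Last, tip the red spring keeper forward past its snap point so that it springs down over the stack, and leave the tape roll and the cream pot where they are.

Things in the scene. Friction and masses are not known exactly. Their poses are not given: they have to be found in the camera images.
- stand: Fixed plywood stand, base 170x214x6 mm. Origin on the table under the pocket's centre; x to the keeper (away from the robot), y left, z up. Steel block's top at z=26 mm of the stand; wooden lips round it reach z=14 mm, out to 47 mm from the centre. Two hinge posts 18x8 mm at x=78, y=+-30 mm, 76 mm high; spring strut beside the left one. Other sides are free.
- deck (a point): Centre of the top of the stand's flat grey deck, 122x110 mm, on which the separator starts; at stand x=0, y=-104, z=27.5 mm, so 1.5 mm above the steel block's top. It spans stand y=-159 to -49 mm; a 2 mm gap lies between it and the pocket.
- steel_block: Polished steel block 75x75x20 mm, 0.88 kg, lying in the stand's pocket with about 2 mm of play; origin at the centre of its underside, z up, axes along its sides and those of the stand.
- separator: Flat cork-faced board 115 (its x) x 92 (its y) x 8 mm (z), 70 g; origin at the centre of its underside. It starts on the grey deck with its x roughly along the stand's x; slid along the stand's +y it comes over the steel block, its underside then at z=26 mm and its top at z=34 mm of the stand. It ends with its x along the stand's x.
- emery_block: Brown sanding block wrapped in dark emery paper, 50 (its x) x 95 (its y, long side) x 28 mm, about 80 g, lying flat on the table; origin at the centre of its footprint, 1 mm BELOW its underside (underside z=1, top z=29 mm of its own frame). Graspable across its 50 mm width.
- keeper (a joint): Angle (rad) of the red keeper, a spring flap 40 mm wide hinged along the stand's y. 0 = open, leaning back (from the robot) 0.45 beyond upright; grows as it tips forward (stand's -x); 0.45 = upright. Below about 0.7 the over-centre spring returns it to 0; beyond 0.85 it springs on by itself to its stop at 2.02, level, 4 mm above the emery block. Needs about 1 N.
- keeper_hinge (a point): Middle of the keeper's hinge axis, at x=78, y=0, z=70 mm of the stand.
- keeper_tip (a point): Centre of the 8 mm round bar at the keeper's tip, 78 mm from the hinge axis; when open at x=112, z=140 mm of the stand. The keeper is a flat strip 4 mm thick from hinge to bar. It can be drawn forward from behind, the free side away from the robot.
- masking_tape: Roll of tan masking tape, 98 mm across, 24 mm high, lying flat; leave it alone. Origin at the centre of its underside.
- cream_pot: Round white and cream pot, 90 mm across, 32 mm high; leave it alone. Origin at the centre of its underside.

How it is judged:
By the outcome, as a careful person would: the job done as asked, in the order asked, and still so for the second after the job is handed in, with the robot touching nothing.
It also fails if it takes over 72 s, if anything falls off the work surface, if the arm or the gripper's body presses on something with over 40 N, if the wrist force passes 120 N, or if a joint passes its speed limit or range.

## Working session

There is one attempt and no reset: what is moved stays moved. The work goes in short steps, Python scripts to look and compute and a shell command to move; the robot and the scene stay as the last step left them, time stands still between calls to the robot, and variables do not carry over. Pictures are saved under pics/ and viewed, at most 10 in all, crops included, and the job is handed in when it is done.

```bash
ls; mkdir -p pics
python3 - <<'E'
from rig import bot, capture, hand_in
import cv2,numpy as np
for n in("scene","top"):
    c=capture(n);cv2.imwrite(f"pics/{n}0.png",c["color"][:,:,::-1]);np.savez(f"{n}0.npz",**c)
    print(n,c.keys(),c["K"].round(1).tolist(),c["view"].round(3).tolist())
s=bot.read_state();print(s)
E
```

```text
pics
rig.py
steer.py
scene dict_keys(['color', 'K', 'view']) [[405.6, 0.0, 318.6], [0.0, 405.6, 199.5], [0.0, 0.0, 1.0]] [[-0.767, -0.642, 0.012, 0.483], [0.458, -0.534, 0.711, -0.298], [-0.45, 0.55, 0.703, -1.108], [0.0, 0.0, 0.0, 1.0]]
top dict_keys(['color', 'K', 'view']) [[398.1, 0.0, 317.5], [0.0, 398.1, 195.2], [0.0, 0.0, 1.0]] [[-0.008, -1.0, -0.002, 0.094], [0.996, -0.008, 0.086, -0.561], [-0.086, -0.002, 0.996, -1.028], [0.0, 0.0, 0.0, 1.0]]
{'time_s': 0.1, 'joint_positions': array([-8.71191376e+01,  3.02720787e+01,  8.21507021e+01,  9.52253768e-04,
        6.76895988e+01, -1.02271777e+01]), 'qvel': array([-0.00917593, -0.19196513, -0.14174367, -0.07607192,  0.01361832,
        0.00927585]), 'tau': array([-1.48937743e-04, -4.40984166e+01, -1.77150893e+01,  6.34233607e-02,
        5.33884973e-02, -5.77131959e-05]), 'position': array([ 0.14174269, -0.60802344,  0.22167703]), 'tcp_rot': array([[ 9.73945602e-01,  2.26781740e-01, -8.32220599e-05],
       [ 2.26781464e-01, -9.73943698e-01,  1.95968888e-03],
       [ 3.63368054e-04, -1.92750359e-03, -9.99998076e-01]]), 'force': array([0.36756247, 0.12600341, 0.17628452]), 'moment': array([ 0.03969852,  0.00516782, -0.01434294]), 'grasp_force': 0.0, 'opening': 0.9984017430958028}
```

View pics/scene0.png

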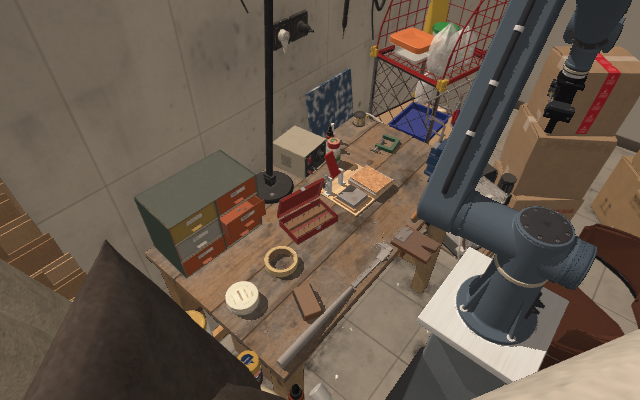

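View pics/top0.png

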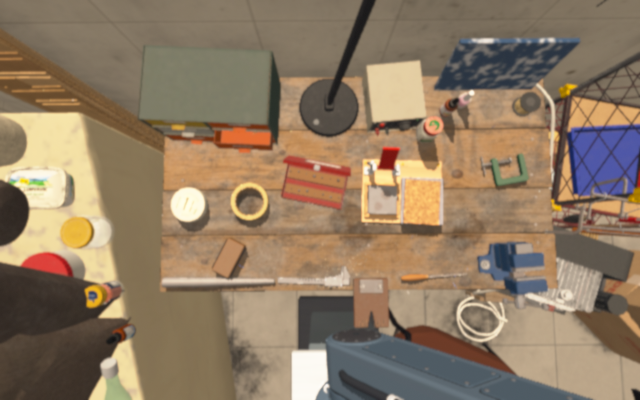

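The top view shows the stand around (400,195), with the separator at (423,202), steel at (382,203) and keeper at (389,160). The emery block is at (229,258), the tape at (250,202), the pot at (188,205), and a toolbox sits left of the stand.

```bash
cat > h.py <<'E'
from rig import bot, capture, hand_in
import cv2,numpy as np
def ray(c,uv,pose=None):
    K=c["K"]
    T=np.linalg.inv(c["view"]) if "view" in c else pose@c["mount"]
    d=np.linalg.inv(K)@[uv[0],uv[1],1.]; d=np.array([d[0],-d[1],-d[2]])
    return T[:3,3],T[:3,:3]@d
def onz(c,uv,z,pose=None):
    o,d=ray(c,uv,pose); return o+d*(z-o[2])/d[2]
def pose():
    s=bot.read_state();T=np.eye(4);T[:3,:3]=s["tcp_rot"];T[:3,3]=s["position"];return T
def wrist(name):
    P=pose();c=capture("wrist");cv2.imwrite(f"pics/{name}.png",c["color"][:,:,::-1]);np.savez(f"{name}.npz",P=P,**c);return c,P
def load(name):
    c=dict(np.load(f"{name}.npz"));return c,c.get("P")
def rows(target,R=None):
    P=pose();d=P[:3,:3].T@(np.array(target)-P[:3,3]);print("tool shift",d.round(4))
    if R is not None:print("rotvec",np.degrees(cv2.Rodrigues(P[:3,:3].T@R)[0].ravel()).round(2))
E
python3 - <<'E'
from h import *
c=dict(np.load("top0.npz"))
for n,uv,z in[("sep",(423,202),.036),("steel",(382,203),.026),("emery top",(229,254),.028),("keep tip",(389,150),.14),("tape",(250,202),.024),("pot",(188,205),.032),("stand bl",(362,160),.006),("stand br",(442,164),.006),("stand fl",(361,221),.006)]:print(n,onz(c,uv,z).round(3))
c,P=wrist("w0");print(c["mount"].round(4).tolist(),c["K"].tolist(),c.keys())
E
```

```text
sep [ 0.541 -0.186  0.036]
steel [ 0.54  -0.081  0.026]
emery top [0.41  0.32  0.028]
keep tip [ 0.658 -0.082  0.14 ]
tape [0.546 0.267 0.024]
pot [0.539 0.428 0.032]
stand bl [ 0.658 -0.032  0.006]
stand br [ 0.646 -0.249  0.006]
stand fl [ 0.493 -0.027  0.006]
[[-0.0002, 0.9592, 0.2827, 0.078], [1.0, 0.0002, 0.0, -0.0007], [-0.0, 0.2827, -0.9592, -0.1614], [0.0, 0.0, 0.0, 1.0]] [[284.73653186712556, 0.0, 321.021872091662], [0.0, 284.73653186712556, 199.39610151925837], [0.0, 0.0, 1.0]] dict_keys(['color', 'K', 'mount'])
```

View pics/w0.png

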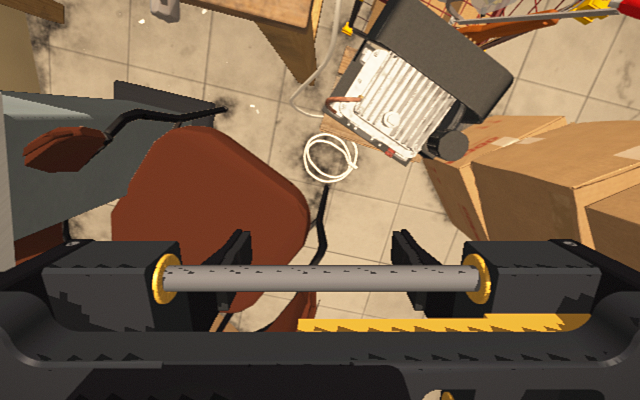

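Run:
```python
from h import *
a=np.radians(-3);R=np.array([[np.cos(a),np.sin(a),0],[np.sin(a),-np.cos(a),0],[0,0,-1.]])
rows([.45,-.14,.24],R)
```

```text
tool shift [ 0.4064 -0.386  -0.0174]
rotvec [-0.09 -0.   16.11]
```

```bash
S='0.406 -0.386 -0.017 0 0 16 1'; python3 steer.py '0.406 -0.386 -0.017 0 0 16 1;0.406 -0.386 -0.017 0 0 16 1;0.406 -0.386 -0.017 0 0 16 1;0.406 -0.386 -0.017 0 0 16 1;0.406 -0.386 -0.017 0 0 16 1;0.406 -0.386 -0.017 0 0 16 1;0.406 -0.386 -0.017 0 0 16 1;0.406 -0.386 -0.017 0 0 16 1;0.406 -0.386 -0.017 0 0 16 1;0.406 -0.386 -0.017 0 0 16 1;0.406 -0.386 -0.017 0 0 16 1;0.406 -0.386 -0.017 0 0 16 1;0.406 -0.386 -0.017 0 0 16 1;0.406 -0.386 -0.017 0 0 16 1;0.406 -0.386 -0.017 0 0 16 1;0.406 -0.386 -0.017 0 0 16 1'; python3 -c "
from h import *
wrist('w1')"
```

```text
time_s: 1.75
position: [0.449, -0.1421, 0.2395]
tcp_rot: [[0.999, -0.053, -0.0], [-0.053, -0.999, -0.0], [-0.0, 0.0, -1.0]]
force: [0.5, -0.0, 0.2]
opening: 0.996
grasp_force: 0.0
```

View pics/w1.png

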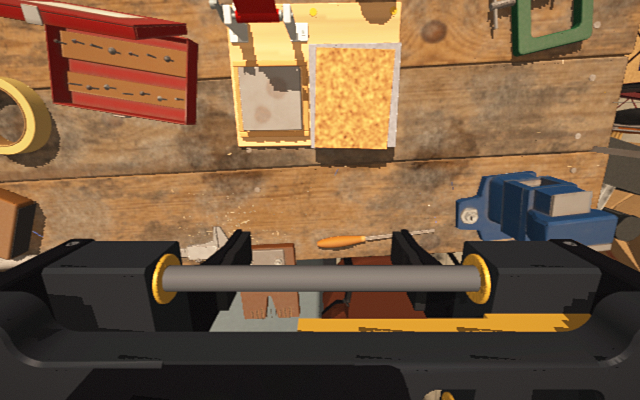

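The wrist view shows the separator at cols 310–395, rows 43–150, the steel at cols 240–302, rows 65–133, and the red keeper at the top (260,10). I'll measure both with colour masks.

Run:
```python
from h import *
c,P=load("w1");im=c["color"]
x=cv2.resize(im[0:165,215:415],None,fx=4,fy=4 if 0 else 3.6,interpolation=cv2.INTER_CUBIC);x=cv2.resize(im[0:150,220:420],(800,600),interpolation=cv2.INTER_CUBIC)
cv2.imwrite("pics/w1c.png",x[:,:,::-1])
for p in[(355,95),(270,110),(398,60),(312,60),(237,100),(270,135),(306,100)]:print(p,im[p[1],p[0]])
```

```text
(355, 95) [247 185  93]
(270, 110) [207 181 152]
(398, 60) [219 199 181]
(312, 60) [219 199 181]
(237, 100) [244 184  95]
(270, 135) [157 102  54]
(306, 100) [174 111  56]
```

View pics/w1c.png

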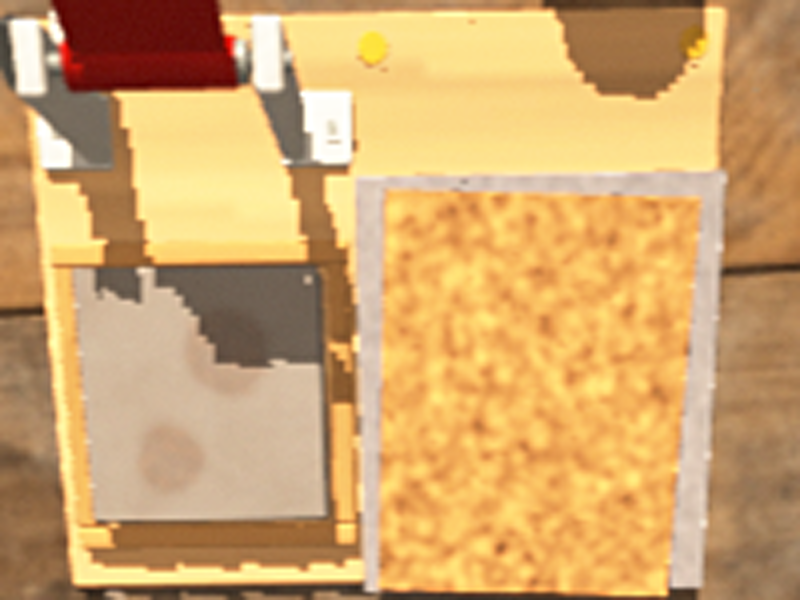

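The zoomed crop shows the deck corners at crop (357,178), (724,171), (702,588), with the separator turned slightly relative to the deck, and the steel corners at (75,268), (322,265), (327,517), (95,520).

Run:
```python
from h import *
c,P=load("w1");im=c["color"]
f=lambda q,z:onz(c,((q[0]+.5)/4-.5+220,(q[1]+.5)/4-.5),z,P)[:2]
def show(n,pts,z):
    X=np.array([f(p,z) for p in pts]);print(n,(X*1000).round(1).tolist(),"mean",X.mean(0).round(4),"sides",(np.linalg.norm(np.roll(X,-1,0)-X,axis=1)*1000).round(1),"ang",[round(float(np.degrees(np.arctan2(*(d[::-1])))),1) for d in np.roll(X,-1,0)-X])
show("deck",[(357,178),(724,171),(702,588),(368,590)],.0275)
show("steel",[(75,268),(322,265),(327,517),(95,520)],.026)
show("base",[(28,18),(724,8),(702,588),(72,583)],.006)
hsv=cv2.cvtColor(im,cv2.COLOR_RGB2HSV);m=((hsv[...,1]>110)&(hsv[...,2]>140)).astype(np.uint8)
m[:,:310]=0;m[:,400:]=0;m[:44]=0;m[160:]=0
# cork: rows 44+, saturated
k=cv2.morphologyEx(m,cv2.MORPH_OPEN,np.ones((3,3)))
cn=max(cv2.findContours(k,0,2)[0],key=cv2.contourArea);X=np.array([onz(c,p,.0355,P)[:2] for p in cn[:,0]],np.float32)
print("sep mask",cv2.minAreaRect(X*1000),cv2.boundingRect(cn))
show("sep",[(382,190),(700,197),(668,595),(378,593)],.0355)
```

```text
deck [[607.9, -135.5], [603.9, -243.3], [482.8, -239.3], [488.0, -131.2]] mean [ 0.5457 -0.1873] sides [107.9 121.2 108.2 120. ] ang [-92.1, 178.1, 87.3, -2.1]
steel [[588.4, -48.9], [585.3, -123.3], [511.6, -119.5], [514.6, -45.3]] mean [ 0.55   -0.0842] sides [74.5 73.8 74.3 73.9] ang [-92.4, 177.0, 87.7, -2.8]
base [[660.9, -39.0], [652.4, -247.8], [480.3, -244.7], [493.5, -29.3]] mean [ 0.5718 -0.1402] sides [209.  172.1 215.7 167.7] ang [-92.3, 179.0, 86.5, -3.3]
sep mask ((542.2801513671875, -184.6206817626953), (91.30343627929688, 114.2464599609375), 85.61431121826172) (315, 48, 80, 101)
sep [[602.6, -142.7], [595.9, -234.4], [482.2, -226.5], [487.7, -134.6]] mean [ 0.5421 -0.1845] sides [ 92.  114.   92.1 115.2] ang [-94.2, 176.0, 86.5, -4.0]
```

```bash
cat >> h.py <<'E'
O=np.array([.550,-.084]);YAW=-2.4
def W(x,y): # stand mm -> world xy
    a=np.radians(YAW);return O+np.array([[np.cos(a),-np.sin(a)],[np.sin(a),np.cos(a)]])@[x/1e3,y/1e3]
def Sd(p):
    a=np.radians(YAW);return 1e3*np.array([[np.cos(a),np.sin(a)],[-np.sin(a),np.cos(a)]])@(np.array(p)[:2]-O)
def Rt(deg): # tool x at yaw deg in stand, tool down
    a=np.radians(YAW+deg);return np.array([[np.cos(a),np.sin(a),0],[np.sin(a),-np.cos(a),0],[0,0,-1.]])
E
python3 - <<'E'
from h import *
print(bot.read_state()["joint_positions"].round(1))
for d in(90,-90):rows([*W(-15,-178),.09],Rt(d))
E
```

```text
[-31.2  17.  102.3  -0.   60.7  61.9]
tool shift [0.0848 0.115  0.1494]
rotvec [-2.000e-02  1.000e-02 -9.064e+01]
tool shift [0.0848 0.115  0.1494]
rotvec [1.000e-02 2.000e-02 8.936e+01]
```

```bash
python3 steer.py '0.085 0.115 0 0 0 -90.6 0.69;0.085 0.115 0 0 0 -90.6 0.69;0.085 0.115 0 0 0 -90.6 0.69;0.085 0.115 0 0 0 -90.6 0.69;0.085 0.115 0 0 0 -90.6 0.69;0.085 0.115 0 0 0 -90.6 0.69;0.085 0.115 0.05 0 0 -90.6 0.69;0.085 0.115 0.1 0 0 -90.6 0.69;0.085 0.115 0.15 0 0 -90.6 0.69;0.085 0.115 0.15 0 0 -90.6 0.69;0.085 0.115 0.15 0 0 -90.6 0.69;0.085 0.115 0.15 0 0 -90.6 0.69;0.085 0.115 0.15 0 0 -90.6 0.69;0.085 0.115 0.15 0 0 -90.6 0.69'
python3 - <<'E'
from h import *
rows([*W(-15,-175),.031],Rt(90));rows([*W(-15,-55.5),.031],Rt(90))
wrist("w2")
E
```

```text
time_s: 3.2
position: [0.5288, -0.2604, 0.0901]
tcp_rot: [[0.042, 0.999, 0.001], [0.999, -0.042, -0.001], [-0.001, 0.001, -1.0]]
force: [0.6, 1.0, 0.2]
opening: 0.685
grasp_force: 0.0
tool shift [ 0.0022 -0.0013  0.0591]
rotvec [ 0.05  0.04 -0.  ]
tool shift [ 0.1217 -0.0013  0.0591]
rotvec [ 0.05  0.04 -0.  ]
```

View pics/w2.png

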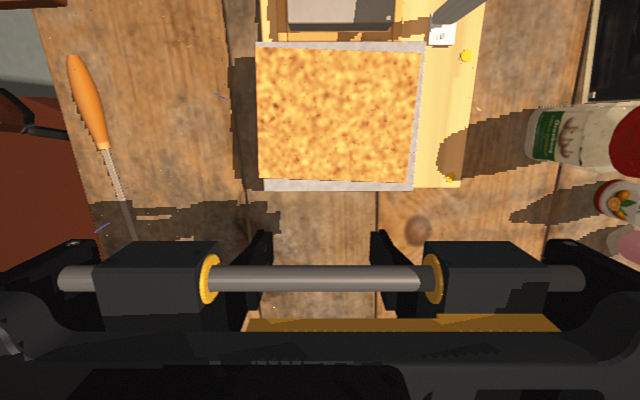

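The view shows the separator squarely ahead (cols 257–423, rows 45–185), with the open fingers behind its near edge. Next I lower and push it.

```bash
python3 steer.py '0.002 -0.001 0.03 0 0 0 0.69;0.002 -0.001 0.05 0 0 0 0.69;0.002 -0.001 0.059 0 0 0 0.69;0.002 -0.001 0.059 0 0 0 0.69;0.006 -0.001 0.059 0 0 0 0.69;0.01 -0.001 0.059 0 0 0 0.69;0.015 -0.001 0.059 0 0 0 0.69;0.02 -0.001 0.059 0 0 0 0.69;0.025 -0.001 0.059 0 0 0 0.69;0.03 -0.001 0.059 0 0 0 0.69;0.035 -0.001 0.059 0 0 0 0.69;0.04 -0.001 0.059 0 0 0 0.69;0.045 -0.001 0.059 0 0 0 0.69;0.05 -0.001 0.059 0 0 0 0.69;0.055 -0.001 0.059 0 0 0 0.69;0.06 -0.001 0.059 0 0 0 0.69;0.06 -0.001 0.059 0 0 0 0.69'
python3 - <<'E'
from h import *
s=bot.read_state();print(Sd(s["position"]))
c,P=wrist("w3");im=c["color"]
hsv=cv2.cvtColor(im,cv2.COLOR_RGB2HSV);m=((hsv[...,1]>110)&(hsv[...,2]>140)&(hsv[...,0]<22)).astype(np.uint8)
print([tuple(r) for r in [cv2.boundingRect(q) for q in cv2.findContours(m,0,2)[0]] if r[2]*r[3]>1500])
rows([*W(-15,-55.5),.031],Rt(90))
E
```

```text
time_s: 4.95
position: [0.5297, -0.1986, 0.0303]
tcp_rot: [[0.039, 0.999, -0.001], [0.999, -0.039, 0.001], [0.001, -0.001, -1.0]]
force: [-0.6, -0.1, 0.1]
opening: 0.69
grasp_force: 0.0
[ -15.49128017 -115.3200436 ]
[(278, 302, 108, 17), (227, 0, 413, 241), (0, 0, 211, 223)]
tool shift [ 0.0601  0.0007 -0.0007]
rotvec [-0.07 -0.06  0.14]
```

View pics/w3.png

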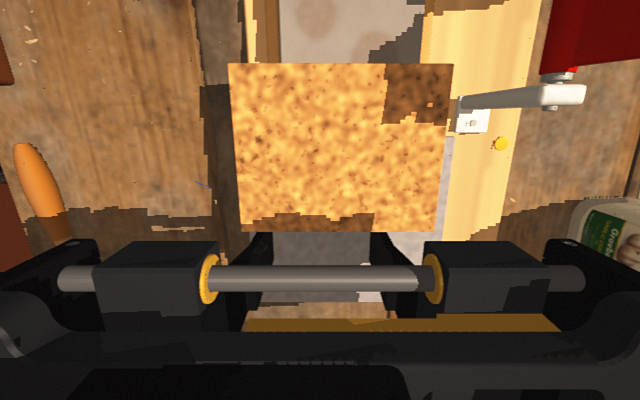

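The separator is sliding squarely: corners at (228,63), (453,65), (243,231), (434,231). I'll measure it against the finger pose.

Run:
```python
from h import *
c,P=load("w3")
X=np.array([Sd(onz(c,p,.0355,P)) for p in[(228,63),(453,65),(434,231),(243,231)]]);print(X.round(1),X.mean(0),np.linalg.norm(np.roll(X,-1,0)-X,axis=1).round(1),"tcp",Sd(P[:3,3]))
```

```text
[[ -62.3  -11.7]
 [  50.6  -12.4]
 [  51.3 -102.2]
 [ -61.6 -102.5]] [ -5.48206732 -57.21061289] [113.   89.8 112.9  90.8] tcp [ -15.49128017 -115.3200436 ]
```

```bash
python3 steer.py '0.005 0.0005 0 0 0 0 0.69;0.01 0.001 0 0 0 0 0.69;0.015 0.0015 0 0 0 0 0.69;0.02 0.002 0 0 0 0 0.69;0.025 0.0025 0 0 0 0 0.69;0.03 0.003 0 0 0 0 0.69;0.035 0.0035 0 0 0 0 0.69;0.04 0.004 0 0 0 0 0.69;0.045 0.0045 0 0 0 0 0.69;0.049 0.005 0 0 0 0 0.69;0.052 0.0055 0 0 0 0 0.69;0.055 0.006 0 0 0 0 0.69;0.056 0.006 0 0 0 0 0.69;0.056 0.006 0 0 0 0 0.69'
python3 - <<'E'
from h import *
c,P=wrist("w4");print(Sd(P[:3,3]))
E
```

```text
time_s: 6.4
position: [0.5384, -0.1439, 0.0305]
tcp_rot: [[0.04, 0.999, -0.0], [0.999, -0.04, 0.0], [0.0, -0.0, -1.0]]
force: [-0.5, 0.3, -0.4]
opening: 0.683
grasp_force: 0.0
[ -9.11984286 -60.32081769]
```

View pics/w4.png

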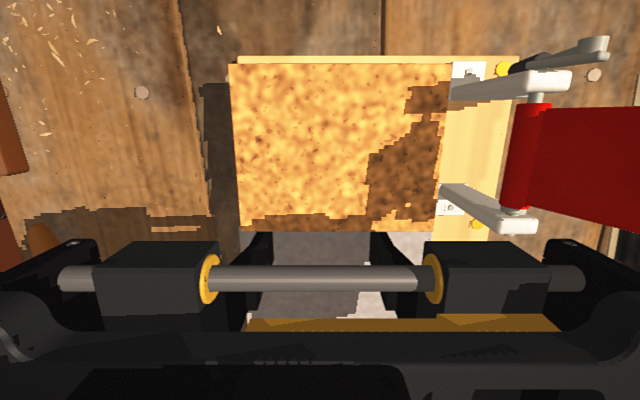

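The separator moved with the fingers: corners (230,63), ~(450,64), (243,231), (434,231), with its right part in shadow. Post tops are near (547,80) and (512,221).

Run:
```python
from h import *
c,P=load("w4")
X=np.array([Sd(onz(c,p,.034,P)) for p in[(230,63),(451,64),(434,231),(243,231)]]);print(X.round(1),X.mean(0),np.linalg.norm(np.roll(X,-1,0)-X,axis=1).round(1))
print([Sd(onz(c,p,.076,P)).round(1) for p in[(547,80),(512,221)]])
im=cv2.cvtColor(c["color"],cv2.COLOR_RGB2GRAY).astype(int)
for r in(58,62,66,70):print(r,im[r,220:470:10])
print(c["color"][100,425:460:2].tolist())
```

```text
[[-55.4  43.6]
 [ 56.7  43.3]
 [ 58.5 -48. ]
 [-55.7 -48.2]] [ 1.01831337 -2.32234249] [112.   91.3 114.2  91.7]
[array([76.1, 31.2]), array([ 73.8, -25.7])]
58 [ 87  93 229 226 226 223 223 228 231 236 234 233 235 234 234 237 235 235
 233 230 232 230 226 228 224]
62 [ 94  85 233 230 227 224 220 228 232 237 235 234 236 235 235 239 238 236
 234 230 232 229 227 198 253]
66 [ 81 201 148 155 196 182 197 217 170 194 206 188 190 191 205 190 193 206
 181 206 210 201 221 194 253]
70 [ 80 201 186 151 207 204 185 221 191 190 212 158 181 189 215 188 181 201
 200 190 213 194 225 203 253]
[[131, 80, 44], [142, 89, 46], [147, 93, 48], [141, 88, 46], [121, 76, 39], [112, 70, 39], [111, 69, 36], [118, 74, 39], [126, 77, 40], [134, 83, 42], [147, 92, 49], [143, 91, 52], [135, 119, 100], [131, 116, 98], [123, 108, 92], [123, 109, 92], [121, 108, 91], [122, 109, 91]]
```

```bash
python3 steer.py '0.001 0 0 0 0 0 0.69;0.0022 0 0 0 0 0 0.69;0.0022 0 0 0 0 0 0.69;-0.006 0 0 0 0 0 0.69;-0.02 0 0 0 0 0 0.69;-0.035 0 -0.04 0 0 0 0.69;-0.05 0 -0.09 0 0 0 0.69;-0.07 0 -0.14 0 0 0 0.69;-0.07 0 -0.14 0 0 0 0.69;-0.07 0 -0.14 0 0 0 0.69'
python3 - <<'E'
from h import *
c,P=wrist("w5");print(Sd(P[:3,3]))
cv2.imwrite("pics/w5c.png",cv2.resize(c["color"][0:200,200:520],(800,500),interpolation=cv2.INTER_CUBIC)[:,:,::-1])
E
```

```text
time_s: 7.45
position: [0.5364, -0.2163, 0.1725]
tcp_rot: [[0.042, 0.999, 0.004], [0.999, -0.042, -0.003], [-0.002, 0.004, -1.0]]
force: [-0.8, -0.1, -0.4]
opening: 0.692
grasp_force: 0.0
[  -8.08614601 -132.74294293]
```

View pics/w5c.png

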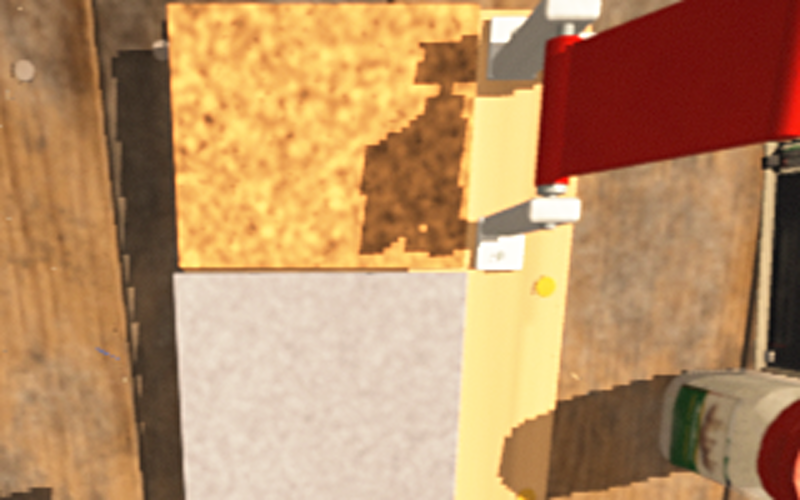

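The deck's top edge runs from crop (175,274) to (466,272). The separator corners are (167,5), (480,5), (470,268), (180,269).

Run:
```python
from h import *
c,P=load("w5")
g=lambda q,z:Sd(onz(c,((q[0]+.5)/2.5-.5+200,(q[1]+.5)/2.5-.5),z,P))
print("deck",[g(q,.0275).round(1) for q in[(175,274),(466,272)]])
X=np.array([g(q,.034) for q in[(167,5),(480,5),(470,268),(180,269)]]);print("sep",X.round(1),X.mean(0),np.linalg.norm(np.roll(X,-1,0)-X,axis=1).round(1))
print("base +x edge",g((578,200),.006),g((548,490),.006))
print("posts",g((570,10),.076),g((556,210),.076))
s=bot.read_state();print(s["joint_positions"].round(1))
```

```text
deck [array([-59.9, -48.6]), array([ 59.4, -47.8])]
sep [[-56.9  44.6]
 [ 57.   44.7]
 [ 59.4 -46.4]
 [-56.8 -46.8]] [ 0.69233215 -0.97514108] [114.   91.2 116.2  91.4]
base +x edge [110.183495   -18.09425021] [ 109.95496181 -146.95344958]
posts [76.18470558 29.58582532] [ 77.69254522 -28.85956103]
[-33.   30.2  92.2   0.   57.6 -30.6]
```

Run:
```python
from h import *
c=dict(np.load("top0.npz"));im=c["color"]
print(im[250,222:240:4].tolist(),im[262,222:236:4].tolist())
s=im[230:285,205:255]
hsv=cv2.cvtColor(s,cv2.COLOR_RGB2HSV);b=s.astype(int)
# block top: uniform brown seed fill
m=np.zeros((57,52),np.uint8);cv2.floodFill(s.copy(),m,(24,24),0,(6,6,6),(6,6,6),cv2.FLOODFILL_MASK_ONLY)
cn=max(cv2.findContours(m[1:-1,1:-1],0,2)[0],key=cv2.contourArea)+np.array([205,230])
X=np.array([onz(c,p,.029)[:2] for p in cn[:,0]],np.float32);r=cv2.minAreaRect(X*1000);print(r,cv2.boxPoints(r).round())
rows([.36,.30,.30],Rt(2.4))
```

```text
[[166, 123, 88], [189, 140, 101], [189, 141, 101], [188, 140, 99], [189, 140, 100]] [[189, 140, 100], [188, 140, 99], [188, 141, 101], [176, 129, 92]]
((400.0455017089844, 325.13494873046875), (41.95430374145508, 92.38209533691406), 61.9366455078125) [[349. 328.]
 [431. 285.]
 [451. 322.]
 [369. 365.]]
tool shift [ 0.5071 -0.1962 -0.1294]
rotvec [ 0.000e+00 -1.000e-02  8.763e+01]
```

Run:
```python
from h import *
rows([.49,.28,.22],Rt(152.4+2.4))
```

```text
tool shift [ 0.4925 -0.0655 -0.0494]
rotvec [ 1.000e-02  0.000e+00 -6.477e+01]
```

```bash
python3 steer.py '0 0 -0.05 0 0 -8 1;0 0 -0.1 0 0 -16 1;0.4925 -0.0655 -0.11 0 0 -64.8 1;0.4925 -0.0655 -0.11 0 0 -64.8 1;0.4925 -0.0655 -0.11 0 0 -64.8 1;0.4925 -0.0655 -0.11 0 0 -64.8 1;0.4925 -0.0655 -0.11 0 0 -64.8 1;0.4925 -0.0655 -0.11 0 0 -64.8 1;0.4925 -0.0655 -0.11 0 0 -64.8 1;0.4925 -0.0655 -0.11 0 0 -64.8 1;0.4925 -0.0655 -0.09 0 0 -64.8 1;0.4925 -0.0655 -0.05 0 0 -64.8 1;0.4925 -0.0655 -0.05 0 0 -64.8 1;0.4925 -0.0655 -0.05 0 0 -64.8 1;0.4925 -0.0655 -0.05 0 0 -64.8 1;0.4925 -0.0655 -0.05 0 0 -64.8 1'
python3 - <<'E'
from h import *
c,P=wrist("w6");im=c["color"]
for z in(.001,.029):
  T=np.linalg.inv(P@c["mount"])@[.40,.325,z,1];print(c["K"][0,0]*T[0]/-T[2]+c["K"][0,2],c["K"][1,1]*-T[1]/-T[2]+c["K"][1,2])
E
```

```text
time_s: 9.1
position: [0.4908, 0.2794, 0.2212]
tcp_rot: [[-0.886, 0.463, 0.001], [0.463, 0.886, -0.0], [-0.001, 0.0, -1.0]]
force: [0.5, -0.4, 0.9]
opening: 1.002
grasp_force: 0.0
319.0742164074538 95.63872715786005
318.9302065451813 94.07761864083014
```

View pics/w6.png

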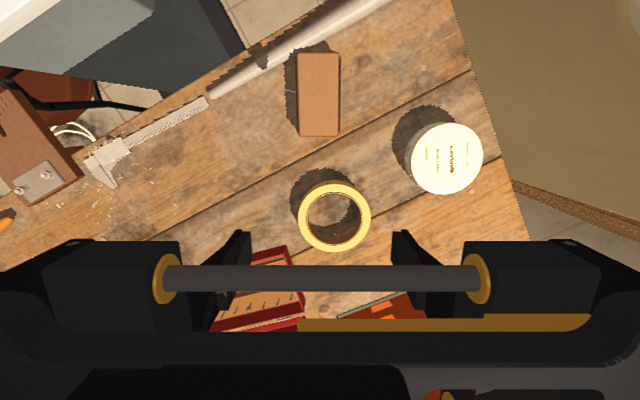

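The emery block stands clear at about (318,94), spanning cols 297–339 and rows 52–136, nearly aligned with the tool. The tape (335,217) and pot (447,158) are undisturbed.

Run:
```python
from h import *
c,P=load("w6");im=c["color"]
m=np.zeros((402,642),np.uint8)
print(im[94,285:350:3].tolist())
cv2.floodFill(cv2.medianBlur(im,3),m,(320,94),0,(9,9,9),(9,9,9),cv2.FLOODFILL_MASK_ONLY)
cn=max(cv2.findContours(m[1:-1,1:-1],0,2)[0],key=cv2.contourArea);print(cv2.boundingRect(cn))
X=np.array([onz(c,p,.028,P)[:2] for p in cn[:,0]],np.float32);r=cv2.minAreaRect(X*1000);print(r)
b=cv2.boxPoints(r)/1000;print(b.round(3))
e=sorted([(np.linalg.norm(b[(i+1)%4]-b[i]),np.degrees(np.arctan2(*(b[(i+1)%4]-b[i])[::-1]))) for i in range(4)]);print(e)
```

```text
[[87, 61, 41], [100, 70, 45], [96, 68, 45], [99, 71, 46], [88, 56, 33], [204, 141, 89], [202, 145, 94], [203, 143, 92], [203, 144, 93], [202, 142, 94], [204, 145, 95], [204, 146, 95], [203, 143, 93], [201, 144, 93], [202, 143, 91], [204, 143, 92], [202, 141, 91], [209, 148, 98], [57, 43, 36], [176, 145, 105], [167, 130, 95], [176, 134, 93]]
(0, 0, 640, 271)
((442.46868896484375, 273.63665771484375), (874.769775390625, 288.4866638183594), 68.66191101074219)
[[ 0.149 -0.081]
 [ 0.418 -0.186]
 [ 0.736  0.629]
 [ 0.467  0.734]]
[(np.float32(0.28848663), np.float32(158.6619)), (np.float32(0.28848666), np.float32(-21.33809)), (np.float32(0.8747698), np.float32(-111.33808)), (np.float32(0.8747698), np.float32(68.66191))]
```

Run:
```python
from h import *
c,P=load("w6");im=cv2.medianBlur(c["color"],3)
m=cv2.inRange(im,(185,125,75),(222,162,112));m[:,:285]=0;m[:,350:]=0;m[:40]=0;m[148:]=0
m=cv2.morphologyEx(m,cv2.MORPH_OPEN,np.ones((5,5)))
cn=max(cv2.findContours(m,0,2)[0],key=cv2.contourArea);print(cv2.boundingRect(cn))
X=np.array([onz(c,p,.029,P)[:2] for p in cn[:,0]],np.float32);r=cv2.minAreaRect(X*1000);print(r)
ctr=np.array(r[0])/1000
b=cv2.boxPoints(r)
for i in(0,1):print(np.linalg.norm(b[i+1]-b[i]),np.degrees(np.arctan2(*(b[i+1]-b[i])[::-1])))
rows([*ctr,.10],Rt(152.4+2.4));rows([*ctr,.006])
```

```text
(298, 54, 40, 81)
((400.8133239746094, 323.18450927734375), (44.794532775878906, 88.44156646728516), 63.219261169433594)
88.44157 -26.78075
44.79453 63.21925
tool shift [ 0.1004 -0.0031  0.1214]
rotvec [ 0.06  0.09 -0.01]
tool shift [ 0.1005 -0.0032  0.2154]
```

```bash
python3 steer.py '0.1 -0.003 0.05 0 0 -0.8 1;0.1 -0.003 0.1 0 0 -0.8 1;0.1 -0.003 0.12 0 0 -0.8 1;0.1 -0.003 0.15 0 0 -0.8 1;0.1 -0.003 0.18 0 0 -0.8 1;0.1 -0.003 0.2 0 0 -0.8 1;0.1 -0.003 0.21 0 0 -0.8 1;0.1 -0.003 0.215 0 0 -0.8 1;0.1 -0.003 0.215 0 0 -0.8 1;0.1 -0.003 0.215 0 0 -0.8 1;0.1 -0.003 0.215 0 0 -0.8 0.4;0.1 -0.003 0.215 0 0 -0.8 0.4;0.1 -0.003 0.215 0 0 -0.8 0.4;0.1 -0.003 0.215 0 0 -0.8 0.4;0.1 -0.003 0.215 0 0 -0.8 0.4;0.1 -0.003 0.215 0 0 -0.8 0.4;0.1 -0.003 0.215 0 0 -0.8 0.4'
```

```text
time_s: 10.85
position: [0.3995, 0.3241, 0.0056]
tcp_rot: [[-0.893, 0.449, -0.0], [0.449, 0.893, -0.0], [0.0, -0.0, -1.0]]
force: [-0.3, -0.6, 2.0]
opening: 0.577
grasp_force: 30.0
```

Run:
```python
from h import *
print(W(-1,-1));rows([*W(-1,-1),.20],Rt(180));rows([*W(-1,-1),.0405],Rt(180))
```

```text
[ 0.548959   -0.08495725]
tool shift [-0.3172 -0.2984 -0.1944]
rotvec [-2.000e-02 -2.000e-02 -2.429e+01]
tool shift [-0.3172 -0.2984 -0.0349]
rotvec [-2.000e-02 -2.000e-02 -2.429e+01]
```

```bash
python3 steer.py '0 0 -0.04 0 0 0 0.4;0 0 -0.08 0 0 0 0.4;0 0 -0.12 0 0 0 0.4;0 0 -0.16 0 0 0 0.4;0 0 -0.2 0 0 0 0.4;0 0 -0.22 0 0 0 0.4;-0.026 -0.025 -0.22 0 0 -2 0.4;-0.053 -0.05 -0.22 0 0 -4 0.4;-0.079 -0.075 -0.22 0 0 -6 0.4;-0.106 -0.1 -0.22 0 0 -8 0.4;-0.132 -0.124 -0.22 0 0 -10 0.4;-0.159 -0.149 -0.22 0 0 -12 0.4;-0.185 -0.174 -0.22 0 0 -14 0.4;-0.212 -0.199 -0.22 0 0 -16 0.4;-0.238 -0.224 -0.22 0 0 -18 0.4;-0.264 -0.249 -0.22 0 0 -20 0.4;-0.291 -0.274 -0.22 0 0 -22 0.4;-0.31 -0.292 -0.22 0 0 -24 0.4;-0.3172 -0.2984 -0.22 0 0 -24.3 0.4;-0.3172 -0.2984 -0.22 0 0 -24.3 0.4'
python3 - <<'E'
from h import *
rows([*W(-1,-1),.0405],Rt(180))
# verify block in hand via scene cam + separator still in place
bot.read_state()
E
```

```text
time_s: 12.85
position: [0.5491, -0.0856, 0.2251]
tcp_rot: [[-0.999, 0.044, -0.001], [0.044, 0.999, 0.001], [0.001, 0.001, -1.0]]
force: [0.3, 0.6, -0.9]
opening: 0.573
grasp_force: 30.0
tool shift [0.     0.0005 0.1846]
rotvec [ 0.03 -0.04 -0.14]
```

```bash
python3 steer.py '0 0 0.03 0 0 -0.1 0.4;0 0 0.06 0 0 -0.1 0.4;0 0 0.09 0 0 -0.1 0.4;0 0 0.12 0 0 -0.1 0.4;0 0 0.145 0 0 -0.1 0.4;0 0 0.165 0 0 -0.1 0.4;0 0 0.173 0 0 -0.1 0.4;0 0 0.178 0 0 -0.1 0.4;0 0 0.181 0 0 -0.1 0.4;0 0 0.183 0 0 -0.1 0.4;0 0 0.1845 0 0 -0.1 0.4;0 0 0.1845 0 0 -0.1 0.4'; python3 -c "
from h import *
print(Sd(pose()[:3,3]))"
```

```text
time_s: 14.05
position: [0.5494, -0.085, 0.0415]
tcp_rot: [[-0.999, 0.04, 0.001], [0.04, 0.999, -0.0], [-0.001, -0.0, -1.0]]
force: [0.3, 0.0, -1.1]
opening: 0.57
grasp_force: 30.0
[-0.56887394 -1.03757323]
```

```bash
python3 steer.py '0 0 0.001 0 0 0 0.4;0 0 0.001 0 0 0 0.4'; python3 steer.py '0 0 0.001 0 0 0 0.4;0 0 0.001 0 0 0 0.4'
```

```text
time_s: 14.25
position: [0.5495, -0.0851, 0.0405]
tcp_rot: [[-0.999, 0.04, 0.001], [0.04, 0.999, -0.0], [-0.001, -0.0, -1.0]]
force: [1.0, -0.7, 0.7]
opening: 0.572
grasp_force: 30.0
time_s: 14.45
position: [0.5496, -0.085, 0.0399]
tcp_rot: [[-0.999, 0.04, 0.001], [0.04, 0.999, -0.0], [-0.001, -0.0, -1.0]]
force: [-0.2, 0.7, 4.6]
opening: 0.572
grasp_force: 30.0
```

```bash
python3 steer.py '0 0 0 0 0 0 0.72;0 0 0 0 0 0 0.72;0 0 0 0 0 0 0.72;0 0 0 0 0 0 0.72;0 0 -0.02 0 0 0 0.72;0 0 -0.05 0 0 0 0.72;0.03 0 -0.1 0 0 0 0.72;0.06 0 -0.15 0 0 0 0.72;0.08 0 -0.17 0 0 0 0.72;0.1 0 -0.17 0 0 0 0.72;0.1 0 -0.17 0 0 0 0.72'
python3 - <<'E'
from h import *
c,P=wrist("w7");im=c["color"]
T=np.linalg.inv(P@c["mount"])
def proj(x,y,z):
    q=T@[*W(x,y),z,1];return (c["K"][0,0]*q[0]/-q[2]+c["K"][0,2],c["K"][1,1]*q[1]/q[2]+c["K"][1,2])
for n,p in{"c":(0,0,.062),"e1":(47,25,.062),"e2":(-47,-25,.062),"s":(-57,-46,.034),"s2":(57,46,.034)}.items():print(n,np.round(proj(*p)))
t=dict(capture("top"));np.savez("top1.npz",**t);V=t["view"];im=t["color"]
def pj(x,y,z):
    q=V@[*W(x,y),z,1];return (t["K"][0,0]*q[0]/-q[2]+t["K"][0,2],t["K"][1,1]*q[1]/q[2]+t["K"][1,2])
for n,p in{"c":(0,0,.062),"e1":(47,25,.062),"e2":(-47,-25,.062)}.items():print(n,np.round(pj(*p)))
print(pose()[:3,3])
E
```

```text
time_s: 15.55
position: [0.4467, -0.0801, 0.2099]
tcp_rot: [[-0.999, 0.041, -0.001], [0.041, 0.999, 0.0], [0.001, 0.0, -1.0]]
force: [0.0, 0.5, -0.1]
opening: 0.723
grasp_force: 0.0
c [321. 270.]
e1 [340. 303.]
e2 [299. 234.]
s [284. 218.]
s2 [354. 296.]
c [385. 198.]
e1 [376. 179.]
e2 [395. 217.]
[ 0.44957619 -0.08103044  0.20902921]
```

```bash
python3 steer.py '-0.05 0 -0.01 0 0 0 0;-0.1 0 -0.01 0 0 0 0;-0.15 0 -0.01 0 0 0 0;-0.2 0 -0.01 0 0 0 0;-0.2 0 -0.01 0 0 0 0;-0.2 0 -0.01 0 0 0 0;-0.2 0 -0.01 0 0 0 0'
python3 - <<'E'
from h import *
c,P=wrist("w8");im=c["color"]
T=np.linalg.inv(P@c["mount"])
def proj(x,y,z):
    q=T@[*W(x,y),z,1];return (c["K"][0,0]*q[0]/-q[2]+c["K"][0,2],c["K"][1,1]*q[1]/q[2]+c["K"][1,2])
for n,p in{"c":(0,0,.062),"e1":(47,25,.062),"e2":(-47,-25,.062),"s":(-57,-46,.034),"s2":(57,46,.034),"tip":(112,0,.14)}.items():print(n,np.round(proj(*p)))
u,v=map(int,proj(0,0,.062));print(im[v,u-70:u+71:5].tolist());print(im[v-70:v+91:6,u].tolist())
E
```

```text
time_s: 16.35
position: [0.648, -0.0884, 0.2173]
tcp_rot: [[-0.999, 0.04, -0.003], [0.04, 0.999, 0.001], [0.004, 0.001, -1.0]]
force: [-0.2, -0.2, 0.1]
opening: 0.17
grasp_force: 0.0
c [321.  96.]
e1 [343. 141.]
e2 [296.  46.]
s [278.  42.]
s2 [359. 148.]
tip [320. 222.]
[[232, 214, 197], [231, 212, 195], [228, 207, 189], [230, 212, 194], [228, 209, 191], [230, 211, 193], [227, 161, 95], [244, 175, 91], [255, 227, 121], [122, 83, 54], [198, 137, 87], [203, 143, 93], [206, 145, 95], [201, 143, 94], [202, 144, 94], [204, 143, 91], [201, 142, 92], [204, 142, 91], [202, 144, 94], [150, 97, 60], [252, 201, 106], [249, 186, 97], [248, 191, 105], [171, 139, 104], [186, 151, 113], [177, 141, 102], [187, 146, 107], [166, 123, 88], [162, 124, 87]]
[[64, 52, 39], [72, 56, 42], [68, 51, 36], [145, 89, 48], [142, 94, 59], [200, 140, 89], [202, 142, 91], [202, 141, 92], [203, 141, 90], [203, 144, 92], [204, 144, 93], [204, 147, 97], [204, 145, 94], [203, 143, 94], [204, 145, 93], [202, 144, 94], [206, 147, 94], [204, 143, 91], [212, 148, 97], [100, 69, 47], [196, 119, 60], [255, 246, 170], [254, 237, 157], [255, 240, 158], [137, 19, 14], [129, 21, 16], [130, 19, 12]]
```

Run:
```python
from h import *
c,P=load("w8");im=cv2.medianBlur(c["color"],3)
def rect(m,z,n):
    m=cv2.morphologyEx(m,cv2.MORPH_OPEN,np.ones((3,3)))
    cn=max(cv2.findContours(m,0,2)[0],key=cv2.contourArea)
    X=np.array([Sd(onz(c,p,z,P)) for p in cn[:,0]],np.float32);r=cv2.minAreaRect(X);print(n,cv2.boundingRect(cn),r)
m=cv2.inRange(im,(180,122,75),(218,160,110));m[:,:285]=0;m[:,355:]=0;m[:35]=0;m[150:]=0
rect(m,.062,"emery")
for z,y in((.034,90),(.034,60),(.034,120)):
    row=c["color"][y].astype(int);print(y,[tuple(row[u]) for u in range(278,292,2)],[tuple(row[u]) for u in range(350,366,2)])
# deck bright gray mask
hsv=cv2.cvtColor(im,cv2.COLOR_RGB2HSV);s=hsv[...,1]
for y in(60,90,120):
    l=[u for u in range(262,300) if s[y,u]>80][0];r=[u for u in range(340,380) if s[y,u]<110 ][:1];print(y,l,Sd(onz(c,(l-.5,y),.034,P)),r,[Sd(onz(c,(q-.5,y),.034,P)) for q in r])
```

```text
emery (299, 50, 45, 93) ((2.3975830078125, 0.10130500793457031), (91.0329818725586, 45.18449020385742), 0.1124594658613205)
90 [(np.int64(225), np.int64(205), np.int64(190)), (np.int64(229), np.int64(153), np.int64(86)), (np.int64(250), np.int64(188), np.int64(96)), (np.int64(253), np.int64(207), np.int64(107)), (np.int64(254), np.int64(212), np.int64(111)), (np.int64(253), np.int64(206), np.int64(108)), (np.int64(254), np.int64(210), np.int64(112))] [(np.int64(246), np.int64(179), np.int64(92)), (np.int64(252), np.int64(204), np.int64(105)), (np.int64(253), np.int64(205), np.int64(107)), (np.int64(254), np.int64(212), np.int64(113)), (np.int64(255), np.int64(227), np.int64(121)), (np.int64(254), np.int64(227), np.int64(127)), (np.int64(255), np.int64(248), np.int64(172)), (np.int64(212), np.int64(159), np.int64(111))]
60 [(np.int64(184), np.int64(159), np.int64(141)), (np.int64(249), np.int64(182), np.int64(90)), (np.int64(234), np.int64(159), np.int64(84)), (np.int64(245), np.int64(179), np.int64(92)), (np.int64(252), np.int64(199), np.int64(103)), (np.int64(252), np.int64(201), np
[... 633 characters left out ...]
nt64(228), np.int64(144), np.int64(73)), (np.int64(114), np.int64(70), np.int64(37)), (np.int64(129), np.int64(83), np.int64(45))] [(np.int64(254), np.int64(211), np.int64(111)), (np.int64(245), np.int64(177), np.int64(93)), (np.int64(239), np.int64(167), np.int64(85)), (np.int64(252), np.int64(198), np.int64(103)), (np.int64(253), np.int64(208), np.int64(109)), (np.int64(255), np.int64(238), np.int64(153)), (np.int64(255), np.int64(220), np.int64(134)), (np.int64(154), np.int64(117), np.int64(82))]
60 278 [-38.69835869 -47.67770258] [] []
90 279 [ -7.66917403 -47.81201318] [361] [array([-7.85397764, 45.24592292])]
120 280 [ 25.12363056 -47.95395765] [360] [array([24.94739177, 45.41440588])]
```

Run:
```python
from h import *
a,b=dict(np.load("top0.npz")),dict(np.load("scene0.npz"))
for p,q in(((372,122),(300,152)),((424,118),(326,140))):
    o1,d1=ray(a,p);o2,d2=ray(b,q);s=np.linalg.lstsq(np.c_[d1,-d2],o2-o1,rcond=None)[0];print(o1+s[0]*d1,o2+s[1]*d2)
rows([*W(142,0),.217],Rt(180));rows([*W(142,0),.122],Rt(180))
print(bot.read_state()["opening"])
```

```text
[ 0.72678674 -0.04310963  0.13908308] [ 0.74057101 -0.03287832  0.14141975]
[ 0.74369907 -0.17565277  0.10981956] [ 0.74352712 -0.17577304  0.10980383]
tool shift [-0.0442  0.0003  0.0008]
rotvec [ 0.04 -0.16  0.11]
tool shift [-0.0444  0.0003  0.0958]
rotvec [ 0.04 -0.16  0.11]
0.1186367888747883
```

```bash
python3 steer.py '-0.03 0 0 0 0 0 0;-0.044 0 0 0 0 0 0;-0.044 0 0 0 0 0 0;-0.044 0 0.02 0 0 0 0;-0.044 0 0.04 0 0 0 0;-0.044 0 0.06 0 0 0 0;-0.044 0 0.08 0 0 0 0;-0.044 0 0.095 0 0 0 0;-0.044 0 0.095 0 0 0 0;-0.044 0 0.095 0 0 0 0'; python3 -c "
from h import *
print(Sd(pose()[:3,3]))"
```

```text
time_s: 17.4
position: [0.6926, -0.0907, 0.1244]
tcp_rot: [[-0.999, 0.04, -0.0], [0.04, 0.999, 0.0], [0.0, 0.0, -1.0]]
force: [-0.4, 0.0, 0.5]
opening: 0.008
grasp_force: 0.0
[142.75637942  -0.7622258 ]
```

```bash
python3 steer.py '0.006 0 0 0 0 0 0;0.012 0 0 0 0 0 0;0.018 0 0 0 0 0 0;0.024 0 0 0 0 0 0;0.03 0 0 0 0 0 0;0.036 0 0 0 0 0 0;0.042 0 0 0 0 0 0;0.048 0 0 0 0 0 0;0.054 0 0 0 0 0 0;0.06 0 0 0 0 0 0;0.066 0 0 0 0 0 0;0.072 0 0 0 0 0 0;0.078 0 0 0 0 0 0;0.084 0 0 0 0 0 0;0.088 0 0 0 0 0 0;0.088 0 0 0 0 0 0'
python3 - <<'E'
from h import *
c=capture("top");np.savez("top2.npz",**c);im=c["color"]
hsv=cv2.cvtColor(im,cv2.COLOR_RGB2HSV)
m=(((hsv[...,0]<6)|(hsv[...,0]>174))&(hsv[...,1]>180)&(hsv[...,2]>70)).astype(np.uint8)
m[:,:355]=0;m[:,410:]=0
print(cv2.boundingRect(m),m.sum())
V=c["view"]
for p in((112,0,.14),(78,0,.07),(8,0,.067)):
    q=V@[*W(p[0],p[1]),p[2],1];print(p,c["K"][0,0]*q[0]/-q[2]+c["K"][0,2],c["K"][1,1]*q[1]/q[2]+c["K"][1,2])
E
```

```text
time_s: 19.0
position: [0.6042, -0.087, 0.124]
tcp_rot: [[-0.999, 0.04, -0.001], [0.04, 0.999, 0.0], [0.001, 0.0, -1.0]]
force: [0.3, -1.2, -0.4]
opening: 0.003
grasp_force: 0.0
(378, 124, 6, 47) 15
(112, 0, 0.14) 391.79786336738067 148.51985480499377
(78, 0, 0.07) 386.5062487993481 167.2799380132682
(8, 0, 0.067) 385.78694248294596 194.79564058050147
```

```bash
python3 steer.py '0 0 -0.03 0 0 0 0;0 0 -0.07 0 0 0 0;-0.01 0 -0.11 0 0 0 0;-0.04 0 -0.12 0 0 0 0;-0.06 0 -0.12 0 0 0 0;-0.06 0 -0.12 0 0 0 0;-0.06 0 -0.12 0 0 0 0'
python3 - <<'E'
from h import *
c,P=wrist("w9");im=cv2.medianBlur(c["color"],3)
hsv=cv2.cvtColor(im,cv2.COLOR_RGB2HSV)
m=(((hsv[...,0]<6)|(hsv[...,0]>174))&(hsv[...,1]>180)&(hsv[...,2]>70)).astype(np.uint8);m[:,:250]=0;m[:,390:]=0;m[235:]=0
m=cv2.morphologyEx(m,cv2.MORPH_OPEN,np.ones((3,3)))
cn=max(cv2.findContours(m,0,2)[0],key=cv2.contourArea);X=np.array([Sd(onz(c,p,.07,P)) for p in cn[:,0]],np.float32);print("keeper",cv2.boundingRect(cn),X.min(0),X.max(0))
e=cv2.inRange(im,(180,122,75),(218,160,110));e[:,:270]=0;e[:,370:]=0;e[:20]=0;e[170:]=0
e=cv2.morphologyEx(e,cv2.MORPH_OPEN,np.ones((5,5)));X=np.array([Sd(onz(c,p[0],.062,P)) for q in cv2.findContours(e,0,2)[0] for p in q]);print("emery",X.min(0),X.max(0))
s=hsv[...,1]
for y in(60,90,120):
    l=[u for u in range(255,300) if s[y,u]>80][0];print("sep -y edge",Sd(onz(c,(l-.5,y),.034,P)))
t=capture("top")
for n,p in(("tape",(250,202)),("pot",(188,205))):
    a=dict(np.load("top0.npz"))["color"][p[1]-25:p[1]+25,p[0]-25:p[0]+25].astype(int);b=t["color"][p[1]-25:p[1]+25,p[0]-25:p[0]+25].astype(int);print(n,abs(a-b).mean())
print(pose()[:3,3])
E
```

```text
time_s: 19.75
position: [0.6643, -0.0893, 0.2433]
tcp_rot: [[-0.999, 0.04, -0.002], [0.04, 0.999, 0.0], [0.002, 0.0, -1.0]]
force: [-0.9, -0.2, 0.0]
opening: 0.004
grasp_force: 0.0
keeper (303, 77, 38, 80) [ -3.5592165 -19.67951  ] [82.26275  22.525845]
emery [-43.32383944 -31.65139243] [98.9886077  56.73269897]
sep -y edge [-26.4588031  -46.82384155]
sep -y edge [  6.88347519 -48.06126462]
sep -y edge [ 42.12577435 -46.860811  ]
tape 8.430133333333334
pot 7.5498666666666665
[ 0.66361936 -0.08923741  0.24321822]
```

Run:
```python
from h import *
a=dict(np.load("top0.npz"))["color"];b=capture("top")["color"]
for n,p,h in(("tape",(250,202),28),("pot",(188,205),26),("bg",(500,220),25)):
    f=lambda i:cv2.cvtColor(i[p[1]-h:p[1]+h,p[0]-h:p[0]+h],cv2.COLOR_RGB2GRAY).astype(np.float32)
    print(n,cv2.phaseCorrelate(f(a),f(b),cv2.createHanningWindow((2*h,2*h),cv2.CV_32F)))
c,P=load("w9");im=cv2.medianBlur(c["color"],3)
e=cv2.inRange(im,(180,122,75),(218,160,110));e[:,:270]=0;e[:,370:]=0;e[:20]=0;e[170:]=0
e=cv2.morphologyEx(e,cv2.MORPH_OPEN,np.ones((5,5)))
for q in cv2.findContours(e,0,2)[0]:
    X=np.array([Sd(onz(c,p[0],.062,P)) for p in q]);print(len(q),X.min(0).round(1),X.max(0).round(1))
```

```text
tape ((0.02668770038858881, 0.11981621914248564), 0.860494564374288)
pot ((0.061485528419019886, 0.06497218347964662), 0.9949394312415103)
bg ((0.09688046064694333, 0.008874459119908806), 0.9355229106903076)
4 [94.1 49.9] [99. 55.]
4 [57.5 24.9] [62.1 30.9]
4 [ 57.6 -31.7] [ 62.2 -24.5]
6 [49.4 46.9] [59.7 56.7]
7 [31.6 46.1] [41.6 55.8]
20 [-43.3 -22. ] [-11.7  22.8]
```

The tape and pot haven't moved, the emery block is in place with its front edge at x=-43 mm and y within ±22 mm, and the keeper is down. Handing in.

```bash
python3 -c "
from rig import bot, capture, hand_in
print(hand_in())"
```

```text
the job is handed in; nothing more can be done
None
```

I handed the job in at about 20 s: the separator lies square and about 1–2 mm off centre over the steel, the emery block lies lengthwise and about 2 mm off its middle, the keeper has sprung down level over the stack, and the tape roll and cream pot have not moved.

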